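# Shut the sprung stop and load the reagent rack

### The job

Get the cassette rack ready: lift the sprung handle of the stop at the foot of the sloped lane, turn it until the steel bar lies straight across the lane, and let it drop fully home. Then put every reagent cassette on the bench into the lane, upright and with its cap end leading downhill, so that they slide down and queue up touching, the first against the bar. Leave the jar and the tip box standing where they are.

Things in the scene. Friction and masses are not known exactly. Their poses are not given: they have to be found in the camera images.
- lane: Gravity-feed rack for reagent cassettes, fixed on the bench (aluminium, about 500 mm long, 64 mm wide). Origin: on the bench under the stop line at the lane's foot, mid-width; +y points (level) uphill along the lane, x across, z up. It carries the sloped lane (bed), a small level take-out tray below the foot, and the stop.
- bed: Sloped floor of the lane, 20 degrees. Origin: on the floor surface, mid-width, at the stop line, 40 mm above the bench; +y points up the slope, +z is the floor's normal. Floor from y = -25 to 380 mm; side walls 16 mm high, 54 mm apart inside, 4 mm thick; open above. A cassette let go on it slides down by itself (friction 0.14 to 0.26); at the shut bar the first one's centre is at y = about 32 mm.
- lane_top (a point): Middle of the upper end of the lane's floor (bed y = 380 mm).
- stop_lift (a joint): Sprung plunger of the stop, m: 0 home (down), 0.022 fully up. Weight and spring hold it down with about 6 N at home, 9 N fully up. Lifted more than 12 mm (16 to 19 is good) the head can turn from one place to the other; let go, it drops by itself; let go between the places, its pin rests on the lock ring and it stays about 12 mm up.
- stop_turn (a joint): Turning of the stop's head, rad: 0 to about 0.22 open (stop bar swung aside; free play of the pin), 1.35 shut (bar straight across the lane's foot), a hard end of travel. Grows clockwise seen from above, about the vertical axis through point handle. Stiff: stays where left. With the plunger home the pin locks it (shut, it reads 1.28 to 1.35); within 0.05 of 1.35 the pin drops in.
- handle (a point): Grip point of the stop's handle: a black bar 64 mm long, 14 thick, 40 high, free on both sides and above, at the far side of the lane's foot. On the turning axis, 13 mm below the bar's top, 115 mm above the bench when home. A hub (radius 16 mm) reaches up to the bar's underside. The bar lies along the level line from here to point bar_tip (the point's own axes do not).
- bar_tip (a point): Outer end of the steel stop bar (14 mm thick rod, 110 mm long from the turning axis, parallel to the handle, 50 mm below point handle).
- cassette1: Reagent cassette: white plastic block 64 mm long (x) by 46 mm wide (y) by 60 mm high (z), 150 to 290 g, one grey screw cap (22 mm across, 12 high) on top at the +x end (17 mm off the middle), a grey strip on the +x end face. Origin: centre of the underside. Starts upright on the bench between robot and rack; absent in some runs.
- cassette2: Reagent cassette: white plastic block 64 mm long (x) by 46 mm wide (y) by 60 mm high (z), 150 to 290 g, one grey screw cap (22 mm across, 12 high) on top at the +x end (17 mm off the middle), a grey strip on the +x end face. Origin: centre of the underside. Starts upright on the bench between robot and rack; absent in some runs.
- cassette3: Reagent cassette: white plastic block 64 mm long (x) by 46 mm wide (y) by 60 mm high (z), 150 to 290 g, one grey screw cap (22 mm across, 12 high) on top at the +x end (17 mm off the middle), a grey strip on the +x end face. Origin: centre of the underside. Starts upright on the bench between robot and rack; absent in some runs.
- cassette4: Reagent cassette: white plastic block 64 mm long (x) by 46 mm wide (y) by 60 mm high (z), 150 to 290 g, one grey screw cap (22 mm across, 12 high) on top at the +x end (17 mm off the middle), a grey strip on the +x end face. Origin: centre of the underside. Starts upright on the bench between robot and rack; absent in some runs.
- cassette5: Reagent cassette: white plastic block 64 mm long (x) by 46 mm wide (y) by 60 mm high (z), 150 to 290 g, one grey screw cap (22 mm across, 12 high) on top at the +x end (17 mm off the middle), a grey strip on the +x end face. Origin: centre of the underside. Starts upright on the bench between robot and rack; absent in some runs.
- jar: Bystander among the cassettes: round sample jar, 54 mm across, 75 mm high, origin at the centre of its underside. Stays where it is.
- tipbox: Bystander among the cassettes: low pipette-tip box 75 x 50 x 49 mm with a clear lid and no cap, origin at the centre of its underside. Stays where it is.
There are look-alikes about, which are no part of the job. Leave any orange look-alike of the cassette3 alone.

How it is judged:
By the outcome, as a careful person would: the job done as asked, in the order asked, and still so for the second after the job is handed in, with the robot touching nothing.
Of cassette1, cassette2, cassette3, cassette4, cassette5 only 3 to 5 are there at a start; the rules pass over those that are not, and their reading is None.
At some moment in a run one of cassette1, cassette2, cassette3, cassette4, cassette5 may be knocked a few centimetres aside while the robot is not near it.
It also fails if it takes over 210 s, if anything falls off the work surface, if the arm or the gripper's body presses on something with over 40 N, if the wrist force passes 120 N, or if a joint passes its speed limit or range.

### The arm

A 6-joint arm with a two-finger parallel gripper is mounted at the origin on the work surface. World frame = base frame: x ahead of the robot, y to its left, z up, the work surface at z = 0. Lengths are in mm, angles in rad, forces in N, time in s.
With the tool pointing down it reaches from about 350 to 875 mm from the base axis. Payload 4.2 kg.
Tool frame: the origin (TCP) lies on the centre line of the jaws, within the pads' length; the fingertips stand 17 mm ahead of it and the grasp point (between the pads) lies 2 mm behind it; z points along the fingers, y is the line along which they close (so a half turn about z gives the same grasp; the last joint's range is limited). The gripper opens to 85 mm and grips with 20 to 120 N. Pads are 22 mm wide; open, the fingers measure 114 mm over their backs; the gripper's body (76 mm by 85 mm) begins 54 mm behind the grasp point. The pads swing forward as they close: fully open they stand 13 mm farther back than shut.
Start: joints at [1.441, 0.385, 0.008, 0, -1.194, -0.259], TCP at [236.891, 578.344, 248.312] pointing down, gripper open.
Joint ranges: [-3.14, 3.14], [-1.21, 2.06], [-1.07, 1.41], [-3.16, 2.05], [-2.99, -0.16], [-3.1, 3.1]. Speed limits (rad/s): [2.79, 2.79, 3.14, 3.14, 3.14, 3.14].

### API

Orientations are given as [roll, pitch, yaw] about the fixed x, y, z axes, in that order (R = Rz(yaw) Ry(pitch) Rx(roll)).
In Python, from plant import robot gives the robot as it stands.
- The arm moves only by the tool drive_tool, never from a script. Its argument "plan" is one flat list of numbers, 6 for each row, row after row: the shift along the tool's x, y, z in cm, then the turn, a rotation vector about the tool's x, y, z in rad. A call has 1 to 10 rows; each row is the pose to reach, as a shift and turn from the pose commanded when the call began, along the tool's axes at that moment; what a row does not reach only later rows make up. A row lasts 1/12 s, in which the tool goes at most 41.7 mm and 7.16 degrees, less where a joint would pass 70% of its speed; a pose out of reach is approached as far as the arm can. A call with a gripper value outside its range is refused whole. "fingers" is the opening, from -1 (shut) to 1 (fully open), so that 0 is half open, set as the call begins (left out, the last holds). The fingers move at their own pace and stop on an object; "force" is the grip in N (left out, the last holds). Time passes only in rows, so rows that repeat a pose let the fingers close. It gives the time, the measured TCP pose, the force, the opening and the grip force at its end, in the units of the state.
- robot.get_obs(): the state, without advancing time (a new reading comes with each control period).
- robot.read_camera(name): name is "scene" or "top" or "wrist"; returns a dict with "color" (420x560x3 uint8, red, green, blue), "mtx" (3x3 intrinsics, pixels), "camera_from_world" (4x4, takes a point from world to camera coordinates); the wrist camera has in their place "hand_eye" (4x4, takes a point from camera to tool coordinates, whose origin is the TCP and whose axes are the flange's). Camera axes: x right, y up, looking along -z (the intrinsics and any distortion apply to the point x, -y, -z); pixel columns grow to the right and rows downward; lengths in mm; the calibration is good to about 2 mm. A picture is of the moment at which its call begins: read the wrist's pose just before it. There is no depth.
- robot.hand_in(): hands the job in; it is judged then, once.
The state is a dict: "time": time; "joint_positions": joint angles; "joint_velocities": joint speeds; "tau": joint torques, N m; "tool_pos": TCP position; "orientation": TCP orientation; "wrist_force": force on the tool from outside, world axes, zero at the start; "torque": the same for the moment, N m; "gripper_width": opening from 0.0 (shut) to 1.0 (fully open); "grip_force": force on a finger pad.
Only numpy, scipy, OpenCV 4.12 (cv2) and the standard library are available. Lean on these libraries where they do the work, as an engineer would, in place of code of your own. Each camera call takes 0.05 s, during which the arm holds its last target. There are 200 camera calls.

## Working session

There is one attempt and no reset: what is moved stays moved. The work goes in short steps, Python scripts to look and compute and a tool call to move; the robot and the scene stay as the last step left them, time stands still between calls to the robot, and variables do not carry over. Pictures are saved under pics/ and viewed, at most 14 in all, crops included, and the job is handed in when it is done.

Besides the shell and the picture viewer there is one more tool, called after "Request:" in YAML: its name, and indented under it one key for each argument. drive_tool: Moves the arm, as the interface text tells. Its arguments: {"type":"object","properties":{"plan":{"type":"array"},"fingers":{"type":"number"},"force":{"type":"number"}},"required":["plan"]}

```bash
ls; mkdir -p pics
python3 - <<'E'
from plant import robot
import cv2,numpy as np
np.set_printoptions(precision=2,suppress=True)
for n in ["scene","top"]:
    c=robot.read_camera(n); cv2.imwrite(f"pics/{n}0.png",c["color"][:,:,::-1]); np.savez(f"{n}0.npz",**c)
    print(n,c["mtx"],c["camera_from_world"],c.keys())
c=robot.read_camera("wrist");print(c["hand_eye"],c["mtx"])
print(robot.get_obs())
E
```

```text
pics
scene [[482.64   0.   271.77]
 [  0.   482.64 203.08]
 [  0.     0.     1.  ]] [[    0.9      0.44    -0.02  -497.34]
 [   -0.23     0.5      0.83    10.4 ]
 [    0.38    -0.74     0.55 -1516.68]
 [    0.       0.       0.       1.  ]] dict_keys(['color', 'mtx', 'camera_from_world'])
top [[450.17   0.   281.15]
 [  0.   450.17 211.39]
 [  0.     0.     1.  ]] [[  -0.12   -0.99   -0.     66.06]
 [   0.97   -0.12    0.2  -565.21]
 [  -0.2     0.02    0.98 -996.19]
 [   0.      0.      0.      1.  ]] dict_keys(['color', 'mtx', 'camera_from_world'])
[[   0.      0.97    0.26   65.85]
 [   1.     -0.     -0.     -0.61]
 [  -0.      0.26   -0.97 -125.51]
 [   0.      0.      0.      1.  ]] [[332.19   0.   279.69]
 [  0.   332.19 206.59]
 [  0.     0.     1.  ]]
{'time': 0.15, 'joint_positions': array([ 1.44,  0.39,  0.01, -0.  , -1.19, -0.26]), 'joint_velocities': array([-0., -0.,  0.,  0.,  0.,  0.]), 'tau': array([ -0.  , -39.27,  18.86,   4.19,  -0.  ,  -0.  ]), 'tool_pos': array([236.76, 577.99, 247.48]), 'orientation': array([ 3.14, -0.  , -0.39]), 'wrist_force': array([-0.32, -0.16,  0.12]), 'torque': array([ 0.02, -0.01, -0.02]), 'grip_force': 0.0, 'gripper_width': 1.000412253687271}
```

View pics/scene0.png

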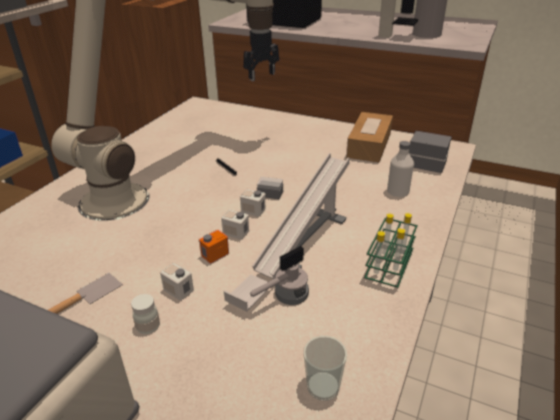

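View pics/top0.png

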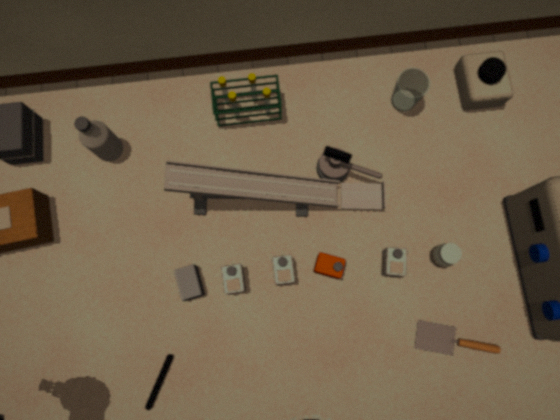

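The scene shows the lane at (300,215) with its stop handle at (290,258), three white cassettes at (253,202), (235,223) and (177,280), the orange look-alike at (214,246), the tip box at (270,187) and the jar at (145,312). In the top view the cassettes are near (233,278), (284,269) and (396,262), with their caps towards +x. The handle is at (337,155) and the bar points to (381,175).

```bash
cat > h.py <<'E'
import numpy as np,cv2
from plant import robot
from scipy.spatial.transform import Rotation as R
np.set_printoptions(precision=2,suppress=True)
def ray(c,uv,T=None):
    """origin, dirs in world; T = world_from_camera"""
    if T is None: T=np.linalg.inv(c["camera_from_world"])
    uv=np.atleast_2d(np.asarray(uv,float)); n=np.c_[uv,np.ones(len(uv))]@np.linalg.inv(c["mtx"]).T
    d=np.c_[n[:,0],-n[:,1],-n[:,2]]@T[:3,:3].T
    return T[:3,3],d
def onz(c,uv,z,T=None):
    o,d=ray(c,uv,T); return o+d*((z-o[2])/d[:,2])[:,None]
def proj(c,P,T=None):
    M=c["camera_from_world"] if T is None else np.linalg.inv(T)
    p=np.atleast_2d(P)@M[:3,:3].T+M[:3,3]; q=np.c_[p[:,0],-p[:,1],-p[:,2]]@c["mtx"].T
    return q[:,:2]/q[:,2:]
def wristT(c,o):
    T=np.eye(4);T[:3,:3]=R.from_euler("xyz",o["orientation"]).as_matrix();T[:3,3]=o["tool_pos"];return T@c["hand_eye"]
def shot(name):
    o=robot.get_obs();c=robot.read_camera(name);return c,(wristT(c,o) if name=="wrist" else None),o
E
python3 - <<'E'
from h import *
c=np.load("top0.npz");im=c["color"]
cv2.imwrite("pics/t_crop.png",cv2.resize(im[130:300,155:420,::-1],None,fx=3,fy=3,interpolation=cv2.INTER_CUBIC)[:600])
hsv=cv2.cvtColor(im,cv2.COLOR_RGB2HSV)
for p in [(233,283),(284,275),(396,268),(232,271),(337,155),(260,320),(370,172),(250,185),(447,252)]: print(p,im[p[1],p[0]],hsv[p[1],p[0]])
E
```

```text
(233, 283) [137 116  86] [ 18  95 137]
(284, 275) [139 118  91] [ 17  88 139]
(396, 268) [138 114  89] [ 15  91 138]
(232, 271) [79 68 62] [11 55 79]
(337, 155) [3 2 1] [ 15 170   3]
(260, 320) [138 123  95] [ 20  79 138]
(370, 172) [100  83  72] [ 12  71 100]
(250, 185) [126 108  89] [ 15  75 126]
(447, 252) [134 138 110] [ 34  52 138]
```

View pics/t_crop.png

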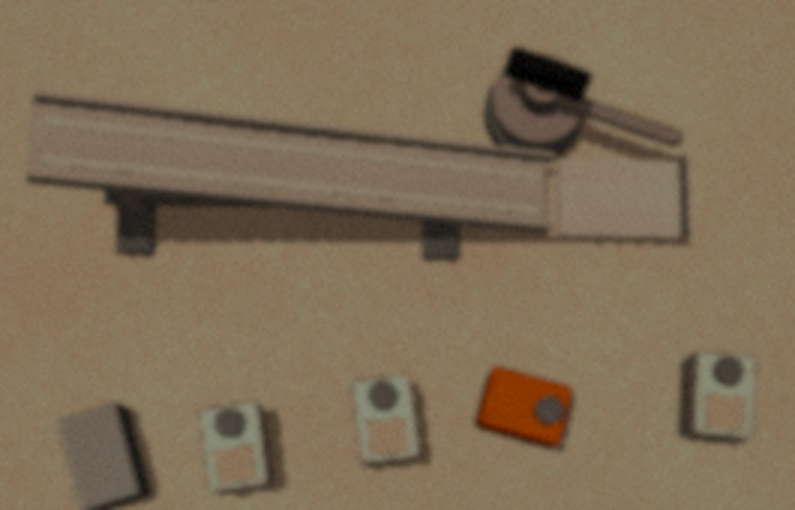

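The crop shows the lane's wall rims from (35,97)/(28,181) at the upper end to (555,155)/(550,229) at the foot. The black handle is at (548,72), with the bar tip at (680,137). The three cassette tops are at (235,447), (388,420) and (722,395), with caps towards the lane.

```bash
cat >> h.py <<'E'
def cassettes(c,T=None):
    """white tops (z=60) with caps: -> centre, heading of cap end"""
    im=cv2.GaussianBlur(c["color"],(0,0),1).astype(int); out=[]
    m=((im[:,:,0]-im[:,:,1]<9)&(im.max(2)>90)).astype(np.uint8)
    m=cv2.morphologyEx(m,cv2.MORPH_CLOSE,np.ones((3,3)))
    for k in cv2.findContours(m,cv2.RETR_EXTERNAL,cv2.CHAIN_APPROX_NONE)[0]:
        if len(k)<25: continue
        P=onz(c,k[:,0,:],60,T)[:,:2].astype(np.float32)
        (x,y),(w,h),a=cv2.minAreaRect(P)
        if w<h: w,h,a=h,w,a+90
        out.append((x,y,w,h,a,k[:,0].mean(0)))
    return out
E
python3 - <<'E'
from h import *
from scipy.optimize import least_squares
c=np.load("top0.npz")
for r in cassettes(c):
    if r[2]<120 and r[2]>30: print(r)
px=np.array([(35,97),(28,181),(555,155),(550,229)])/3+[155,130]
s,k=np.sin(np.radians(20)),np.cos(np.radians(20))
def L(p,x,y,z): # bed->world
    ly=y*k-z*s; lz=40+y*s+z*k
    return np.array([p[0]+x*np.cos(p[2])-ly*np.sin(p[2]),p[1]+x*np.sin(p[2])+ly*np.cos(p[2]),lz])
B=[(31,380,16),(-31,380,16),(31,-25,16),(-31,-25,16)]
f=lambda p:(proj(c,[L(p,*b) for b in B])-px).ravel()
r=least_squares(f,[600,0,0]); print("lane",r.x,f(r.x)); print("top",L(r.x,0,380,0))
hp=np.array([(512,50),(590,72)])/3+[155,130]; print("handle top far edge",onz(c,hp,128))
print("bar tip",onz(c,np.array([(681,137)])/3+[155,130],65))
for q in [(232,271)]: print(onz(c,[q],72))
caps=np.array([(231,423),(383,395),(728,371)])/3+[155,130]
lab=np.array([(236,466),(389,437),(724,413)])/3+[155,130]
print("caps",onz(c,caps,72));print("lab",onz(c,lab,60))
sc=np.load("scene0.npz");print("scene handle",onz(sc,[(280,256),(303,249)],128))
E
```

```text
(428.77606201171875, 126.42679595947266, 59.6334114074707, 44.51907730102539, 2.3725433349609375, array([232.42, 278.08]))
(435.2254943847656, 9.880502700805664, 58.33879089355469, 43.766937255859375, 179.81244659423828, array([283.17, 268.68]))
(424.7040100097656, -246.56065368652344, 55.8170051574707, 43.32447052001953, 169.88916778564453, array([395.94, 259.85]))
(428.2393493652344, -372.92205810546875, 49.94218063354492, 45.41522216796875, 35.75155258178711, array([450.07, 252.58]))
(826.217041015625, -341.5619812011719, 32.797752380371094, 16.741060256958008, 54.183937072753906, array([406.  ,  93.79]))
(842.1355590820312, -394.47662353515625, 48.8426513671875, 11.576333999633789, 163.11697387695312, array([426.44,  85.  ]))
lane [ 600.48 -115.52   -0.13] [-0.55 -0.46 -0.12  0.22 -0.63 -0.22  1.39  0.42]
top [646.83 238.55 169.97]
handle top far edge [[ 690.12 -115.98  128.  ]
 [ 666.17 -171.35  128.  ]]
bar tip [[ 624.81 -247.1    65.  ]]
[[443.36 125.08  72.  ]]
caps [[ 443.36  125.08   72.  ]
 [ 450.74    9.61   72.  ]
 [ 438.06 -250.79   72.  ]]
lab [[ 411.89  125.64   60.  ]
 [ 419.83    8.71   60.  ]
 [ 407.87 -245.62   60.  ]]
scene handle [[ 660.61 -170.01  128.  ]
 [ 697.37 -126.35  128.  ]]
```

```bash
cat >> h.py <<'E'
def go(pos,yaw,tilt=0.):
    """shift (cm) and turn (rad) to pose: tool down at yaw, then tilted about the tool's y"""
    o=robot.get_obs();A=R.from_euler("xyz",o["orientation"])
    B=R.from_euler("z",yaw)*R.from_euler("x",np.pi)*R.from_euler("y",tilt)
    s=A.inv().apply(np.asarray(pos)-o["tool_pos"])/10; r=(A.inv()*B).as_rotvec()
    print("shift",s,"turn",r.round(3),"rows",max(np.linalg.norm(s)/4.17,np.degrees(np.linalg.norm(r))/7.16))
E
python3 -c "
from h import *
go([672,-141,240],-1.99)"
```

```text
shift [67.54 50.03  0.84] turn [ 0.  -0.   1.6] rows 20.155809779194314
```

Request:
drive_tool:
  plan: [67.5, 50, 0.8, 0, 0, 1.6, 67.5, 50, 0.8, 0, 0, 1.6, 67.5, 50, 0.8, 0, 0, 1.6, 67.5, 50, 0.8, 0, 0, 1.6, 67.5, 50, 0.8, 0, 0, 1.6, 67.5, 50, 0.8, 0, 0, 1.6, 67.5, 50, 0.8, 0, 0, 1.6, 67.5, 50, 0.8, 0, 0, 1.6, 67.5, 50, 0.8, 0, 0, 1.6, 67.5, 50, 0.8, 0, 0, 1.6]

```text
time: 0.98
tool_pos: [453.1, 220.0, 244.4]
orientation: [3.142, 0.0, -1.645]
wrist_force: [1.1, 0.3, 0.8]
gripper_width: 1.0
grip_force: 0.0
```

```bash
python3 -c "
from h import *
go([672,-141,240],-1.99)"
```

```text
shift [ 34.38 -24.49   0.43] turn [0.   0.   0.34] rows 10.12380304268007
```

Request:
drive_tool:
  plan: [34.4, -24.5, 0.4, 0, 0, 0.35, 34.4, -24.5, 0.4, 0, 0, 0.35, 34.4, -24.5, 0.4, 0, 0, 0.35, 34.4, -24.5, 0.4, 0, 0, 0.35, 34.4, -24.5, 0.4, 0, 0, 0.35, 34.4, -24.5, 0.4, 0, 0, 0.35, 34.4, -24.5, 0.4, 0, 0, 0.35, 34.4, -24.5, 0.4, 0, 0, 0.35, 34.4, -24.5, 0.4, 0, 0, 0.35, 34.4, -24.5, 0.4, 0, 0, 0.35]

```text
time: 1.82
tool_pos: [671.3, -135.1, 239.9]
orientation: [3.141, -0.0, -1.989]
wrist_force: [0.9, 1.1, -0.0]
gripper_width: 0.999
grip_force: 0.0
```

Request:
drive_tool:
  plan: [0, 0, 0, 0, 0, 0, 0, 0, 0, 0, 0, 0, 0, 0, 0, 0, 0, 0]

```text
time: 2.07
tool_pos: [670.4, -133.2, 239.5]
orientation: [3.14, -0.0, -1.99]
wrist_force: [-0.3, 0.3, -0.3]
gripper_width: 1.0
grip_force: 0.0
```

Run:
```python
from h import *
c,T,o=shot("wrist");print(o["tool_pos"],o["orientation"],o["joint_positions"])
np.savez("w1.npz",T=T,**c);cv2.imwrite("pics/w1.png",c["color"][:,:,::-1])
m=(c["color"].max(2)<30).astype(np.uint8)
for k in cv2.findContours(m,0,1)[0]:
    if cv2.contourArea(k)>300:
        r=cv2.minAreaRect(k);print(cv2.contourArea(k),r,onz(c,cv2.boxPoints(r),128,T))
print(proj(c,[672,-141,128],T))
```

```text
[ 670.42 -133.25  239.51] [ 3.14 -0.   -1.99] [ 0.04  0.49  0.16 -0.   -1.24 -0.46]
48980.5 ((279.5, 338.5), (161.0, 559.0), 90.0) [[ 883.73 -184.67  128.  ]
 [ 490.31   -9.81  128.  ]
 [ 522.49  145.31  128.  ]
 [ 976.99  -57.05  128.  ]]
1191.0 ((268.10833740234375, 194.50180053710938), (17.030967712402344, 83.18844604492188), 0.9548412561416626) [[ 694.13 -120.09  128.  ]
 [ 666.99 -176.32  128.  ]
 [ 656.06 -171.24  128.  ]
 [ 682.45 -114.66  128.  ]]
[[274.27 199.86]]
```

View pics/w1.png

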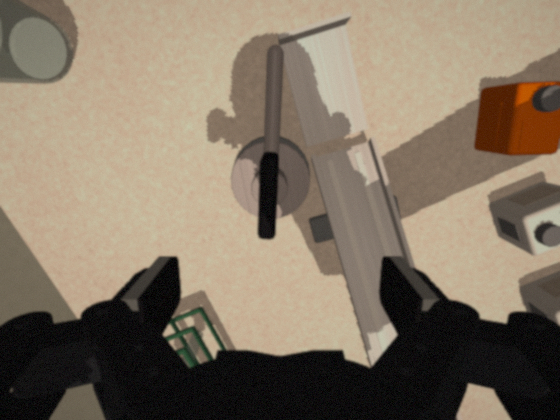

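The wrist view shows the black handle top centred at (268,195) with the bar running up to (275,48). That puts the handle at about (674.5,-145), with the bar's heading at -116°.

```bash
python3 -c "
from h import *
go([674.5,-145,113],-2.02)"
```

```text
shift [ 0.97 -0.9  12.71] turn [ 0.   -0.    0.03] rows 3.064576418510705
```

Request:
drive_tool:
  plan: [1.0, -0.9, 3, 0, 0, 0.03, 1.0, -0.9, 8, 0, 0, 0.03, 1.0, -0.9, 11, 0, 0, 0.03, 1.0, -0.9, 12.7, 0, 0, 0.03, 1.0, -0.9, 12.7, 0, 0, 0.03, 1.0, -0.9, 12.7, 0, 0, 0.03]

```text
time: 2.62
tool_pos: [674.8, -144.6, 113.7]
orientation: [3.141, -0.001, -2.016]
wrist_force: [0.9, -0.2, -0.2]
gripper_width: 0.998
grip_force: 0.0
```

Request:
drive_tool:
  plan: [0, 0, 0, 0, 0, 0, 0, 0, 0, 0, 0, 0, 0, 0, 0, 0, 0, 0, 0, 0, 0, 0, 0, 0, 0, 0, 0, 0, 0, 0, 0, 0, 0, 0, 0, 0]
  fingers: -1
  force: 60

```text
time: 3.12
tool_pos: [674.9, -145.9, 114.1]
orientation: [-3.141, 0.0, -2.019]
wrist_force: [-4.6, 1.4, 12.6]
gripper_width: 0.154
grip_force: 62.2
```

Request:
drive_tool:
  plan: [0, 0, 0, 0, 0, 0, 0, 0, 0, 0, 0, 0, 0, 0, 0, 0, 0, 0, 0, 0, 0, 0, 0, 0]

```text
time: 3.45
tool_pos: [674.9, -145.8, 114.2]
orientation: [-3.141, -0.0, -2.019]
wrist_force: [-1.8, 1.3, 5.5]
gripper_width: 0.152
grip_force: 59.5
```

Request:
drive_tool:
  plan: [0, 0, -0.6, 0, 0, 0, 0, 0, -1.2, 0, 0, 0, 0, 0, -1.75, 0, 0, 0, 0, 0, -1.75, 0, 0, 0, 0, 0, -1.75, 0, 0, 0, 0, 0, -1.75, 0, 0, 0]

```text
time: 3.95
tool_pos: [674.7, -145.7, 129.9]
orientation: [3.14, -0.0, -2.019]
wrist_force: [2.6, -0.3, -8.7]
gripper_width: 0.158
grip_force: 58.4
```

Request:
drive_tool:
  plan: [0, 0, 0, 0, 0, 0.12, 0, 0, 0, 0, 0, 0.24, 0, 0, 0, 0, 0, 0.36, 0, 0, 0, 0, 0, 0.48, 0, 0, 0, 0, 0, 0.6, 0, 0, 0, 0, 0, 0.72, 0, 0, 0, 0, 0, 0.84, 0, 0, 0, 0, 0, 0.96, 0, 0, 0, 0, 0, 1.08, 0, 0, 0, 0, 0, 1.15]

```text
time: 4.78
tool_pos: [673.5, -144.0, 129.2]
orientation: [3.139, -0.004, 3.109]
wrist_force: [-1.0, 5.1, -8.0]
gripper_width: 0.157
grip_force: 58.6
```

Request:
drive_tool:
  plan: [0, 0, 0, 0, 0, 0.06, 0, 0, 0, 0, 0, 0.1, 0, 0, 0, 0, 0, 0.14, 0, 0, 0, 0, 0, 0.14]

```text
time: 5.12
tool_pos: [673.4, -143.7, 129.2]
orientation: [3.14, -0.005, 2.978]
wrist_force: [-0.9, 5.8, -7.7]
gripper_width: 0.156
grip_force: 61.4
```

```bash
python3 -c "
from h import *
o=robot.get_obs();print(o)
"
```

```text
{'time': 5.1167, 'joint_positions': array([ 0.02,  0.59,  0.03, -0.  , -1.02, -1.76]), 'joint_velocities': array([ 0.  ,  0.  , -0.  ,  0.  ,  0.  ,  0.04]), 'tau': array([ -5.01, -52.39,  20.28,   5.82,   0.02,  -1.32]), 'tool_pos': array([ 673.4 , -143.69,  129.17]), 'orientation': array([ 3.14, -0.01,  2.98]), 'wrist_force': array([-0.86,  5.81, -7.72]), 'torque': array([1.72, 0.05, 1.09]), 'grip_force': 61.40957415103912, 'gripper_width': 0.15605710886374533}
```

Request:
drive_tool:
  plan: [0, 0, 0, 0, 0, 0.03, 0, 0, 0, 0, 0, 0.06, 0, 0, 0, 0, 0, 0.06, 0, 0, 0, 0, 0, 0.06]

```text
time: 5.45
tool_pos: [672.7, -143.7, 128.9]
orientation: [3.141, -0.007, 2.92]
wrist_force: [-1.3, 6.1, -7.9]
gripper_width: 0.154
grip_force: 92.3
```

```bash
python3 -c "
from h import *
o=robot.get_obs();print(o['torque'],o['orientation'])
c,T,_=shot('top');cv2.imwrite('pics/t2.png',cv2.resize(c['color'][130:230,300:420,::-1],None,fx=4,fy=4,interpolation=2))
"
```

```text
[1.56 0.47 1.33] [ 3.14 -0.01  2.92]
```

Request:
drive_tool:
  plan: [0, 0, 0.5, 0, 0, 0, 0, 0, 1, 0, 0, 0, 0, 0, 1.6, 0, 0, 0, 0, 0, 1.6, 0, 0, 0, 0, 0, 1.6, 0, 0, 0]

```text
time: 5.92
tool_pos: [672.8, -143.7, 114.5]
orientation: [-3.141, -0.006, 2.921]
wrist_force: [-3.3, 7.1, -1.9]
gripper_width: 0.155
grip_force: 92.6
```

Request:
drive_tool:
  plan: [0, 0, 0, 0, 0, 0, 0, 0, 0, 0, 0, 0, 0, 0, 0, 0, 0, 0, 0, 0, 0, 0, 0, 0, 0, 0, 0, 0, 0, 0, 0, 0, 0, 0, 0, 0]
  fingers: 1

```text
time: 6.42
tool_pos: [675.1, -146.3, 115.4]
orientation: [-3.142, 0.001, 2.914]
wrist_force: [0.0, 0.0, 0.3]
gripper_width: 0.982
grip_force: 0.0
```

Request:
drive_tool:
  plan: [0, 0, -3, 0, 0, 0, 0, 0, -7, 0, 0, 0, 0, 0, -11, 0, 0, 0, 0, 0, -14, 0, 0, 0, 0, 0, -14, 0, 0, 0]

```text
time: 6.83
tool_pos: [678.2, -147.0, 264.6]
orientation: [3.141, 0.016, 2.915]
wrist_force: [0.5, -0.1, 0.6]
gripper_width: 1.003
grip_force: 0.0
```

```bash
python3 -c "
from h import *
c,T,o=shot('wrist');print(o['tool_pos'],o['orientation'],o['joint_positions']);np.savez('w2.npz',T=T,**c)
cv2.imwrite('pics/w2.png',c['color'][:,:,::-1])
m=(c['color'].max(2)<30).astype(np.uint8)
for k in cv2.findContours(m,0,1)[0]:
    if 300<cv2.contourArea(k)<9000:
        r=cv2.minAreaRect(k);print(cv2.contourArea(k),r,onz(c,cv2.boxPoints(r),128,T))
"
```

```text
[ 678.17 -147.03  264.64] [3.14 0.02 2.91] [ 0.02  0.49  0.21  0.   -1.28 -1.82]
968.0 ((283.5, 188.5), (75.92134094238281, 15.62208366394043), 84.2894058227539) [[ 641.26 -144.2   128.  ]
 [ 642.8  -132.12  128.  ]
 [ 704.95 -139.54  128.  ]
 [ 703.39 -152.43  128.  ]]
```

View pics/w2.png

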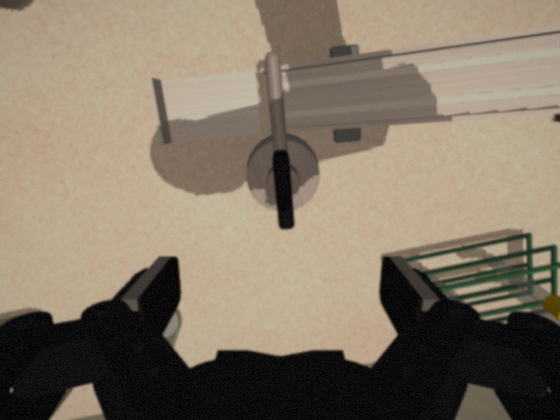

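The bar now lies across the lane, running from the handle at (283,188) to its tip at (274,58), and the handle is at home height. Next is the cassette at the far right of the row.

```bash
python3 -c "
from h import *
go([424,-247,225],-0.17+1.6)"
```

```text
shift [ 22.4 -15.5   3.3] turn [0.01 0.01 1.48] rows 11.87820293603737
```

Request:
drive_tool:
  plan: [22.4, -15.5, 3.3, 0, 0, -1.5, 22.4, -15.5, 3.3, 0, 0, -1.5, 22.4, -15.5, 3.3, 0, 0, -1.5, 22.4, -15.5, 3.3, 0, 0, -1.5, 22.4, -15.5, 3.3, 0, 0, -1.5, 22.4, -15.5, 3.3, 0, 0, -1.5, 22.4, -15.5, 3.3, 0, 0, -1.5, 22.4, -15.5, 3.3, 0, 0, -1.5, 22.4, -15.5, 3.3, 0, 0, -1.5, 22.4, -15.5, 3.3, 0, 0, -1.5]
  fingers: 0.6

```text
time: 7.72
tool_pos: [420.5, -246.7, 221.2]
orientation: [3.14, -0.0, -2.114]
wrist_force: [-0.0, -0.2, 0.2]
gripper_width: 0.8
grip_force: 0.0
```

```bash
python3 -c "
from h import *
go([424,-247,225],-0.17);print(robot.get_obs()['joint_positions'])"
```

```text
shift [-0.16 -0.32 -0.38] turn [ 0.    0.   -1.94] rows 15.556083385990936
[-0.2   0.17 -0.36 -0.   -1.04 -0.35]
```

Request:
drive_tool:
  plan: [-0.2, -0.3, -0.4, 0, 0, -1.94, -0.2, -0.3, -0.4, 0, 0, -1.94, -0.2, -0.3, -0.4, 0, 0, -1.94, -0.2, -0.3, -0.4, 0, 0, -1.94, -0.2, -0.3, -0.4, 0, 0, -1.94, -0.2, -0.3, -0.4, 0, 0, -1.94, -0.2, -0.3, -0.4, 0, 0, -1.94, -0.2, -0.3, -0.4, 0, 0, -1.94, -0.2, -0.3, -0.4, 0, 0, -1.94, -0.2, -0.3, -0.4, 0, 0, -1.94]

```text
time: 8.55
tool_pos: [424.7, -246.2, 224.9]
orientation: [3.141, 0.002, -0.863]
wrist_force: [0.7, 0.1, -0.5]
gripper_width: 0.799
grip_force: 0.0
```

Request:
drive_tool:
  plan: [0, 0, 0, 0, 0, -0.7, 0, 0, 0, 0, 0, -0.7, 0, 0, 0, 0, 0, -0.7, 0, 0, 0, 0, 0, -0.7, 0, 0, 0, 0, 0, -0.7, 0, 0, 0, 0, 0, -0.7, 0, 0, 0, 0, 0, -0.7, 0, 0, 0, 0, 0, -0.7]

```text
time: 9.22
tool_pos: [424.9, -246.2, 225.2]
orientation: [-3.141, 0.001, -0.171]
wrist_force: [0.1, -0.5, 0.1]
gripper_width: 0.801
grip_force: 0.0
```

Run:
```python
from h import *
c,T,o=shot('wrist');print(o['tool_pos'],o['orientation']);np.savez('w3.npz',T=T,**c)
cv2.imwrite('pics/w3.png',c['color'][:,:,::-1])
for r in cassettes(c,T): print(r)
print(proj(c,[[424,-247,60]],T))
```

```text
[ 424.9  -246.22  225.21] [-3.14  0.   -0.17]
(437.0875244140625, 1.3766155242919922, 58.02517318725586, 24.290145874023438, 0.5948485732078552, array([ 16.79, 222.38]))
(428.3940734863281, -369.38287353515625, 65.52132415771484, 47.500064849853516, 70.40457153320312, array([415.  , 167.42]))
(559.3060913085938, -81.58948516845703, 22.021440505981445, 14.317765235900879, 83.16387176513672, array([53.27, 68.84]))
(592.5927734375, -85.87528991699219, 69.35138702392578, 5.990817070007324, 77.49849700927734, array([42.81, 22.94]))
(570.8234252929688, -207.20465087890625, 89.71165466308594, 34.202884674072266, 80.24899291992188, array([200.53,  20.52]))
[[281.04 194.77]]
```

View pics/w3.png

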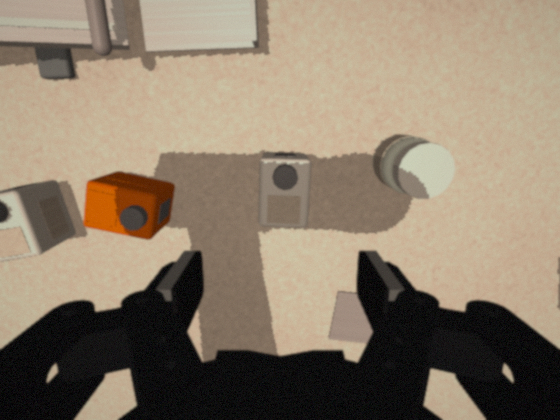

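The wrist view shows cassette C's top face from (262,162) to (309,227), with its cap at (285,177) away from the robot. It stands square to the jaws.

Run:
```python
from h import *
c=np.load('w3.npz');T=c['T']
P=onz(c,[(262,162),(308,162),(309,227),(261,227)],60,T);print(P,P.mean(0),onz(c,[(285.5,177)],72,T))
m=P.mean(0)[:2];go([*m,40],-0.17)
```

```text
[[ 455.78 -235.54   60.  ]
 [ 448.96 -275.18   60.  ]
 [ 389.63 -267.25   60.  ]
 [ 397.12 -223.69   60.  ]] [ 422.87 -250.41   60.  ] [[ 441.32 -253.74   72.  ]]
shift [-0.12  0.45 18.53] turn [-0.  0. -0.] rows 4.445698540032876
```

Request:
drive_tool:
  plan: [0, 0.45, 4, 0, 0, 0, 0, 0.45, 8, 0, 0, 0, 0, 0.45, 12, 0, 0, 0, 0, 0.45, 16, 0, 0, 0, 0, 0.45, 18.5, 0, 0, 0, 0, 0.45, 18.5, 0, 0, 0, 0, 0.45, 18.5, 0, 0, 0]

```text
time: 9.85
tool_pos: [424.1, -250.7, 40.1]
orientation: [3.141, 0.003, -0.169]
wrist_force: [0.8, -0.6, 0.1]
gripper_width: 0.801
grip_force: 0.0
```

Request:
drive_tool:
  plan: [0, 0, 0, 0, 0, 0, 0, 0, 0, 0, 0, 0, 0, 0, 0, 0, 0, 0, 0, 0, 0, 0, 0, 0, 0, 0, 0, 0, 0, 0]
  fingers: -1
  force: 35

```text
time: 10.27
tool_pos: [426.3, -251.1, 43.0]
orientation: [3.141, -0.005, -0.168]
wrist_force: [-0.0, 0.2, 7.4]
gripper_width: 0.529
grip_force: 37.3
```

Request:
drive_tool:
  plan: [0, 0, -3, 0, 0, 0, 0, 0, -7, 0, 0, 0, 0, 0, -11, 0, 0, 0, 0, 0, -15, 0, 0, 0, 0, 0, -19, 0, 0, 0, 0, 0, -21, 0, 0, 0, 0, 0, -21, 0, 0, 0]

```text
time: 10.85
tool_pos: [426.7, -251.5, 257.0]
orientation: [3.14, -0.012, -0.168]
wrist_force: [0.8, -0.9, -3.1]
gripper_width: 0.535
grip_force: 37.4
```

```bash
cat >> h.py <<'E'
LANE=(600.5,-115.5,-0.128)
S,K=np.sin(np.radians(20)),np.cos(np.radians(20))
def bed(x,y,z):
    a=LANE[2];ly=y*K-z*S
    return np.array([LANE[0]+x*np.cos(a)-ly*np.sin(a),LANE[1]+x*np.sin(a)+ly*np.cos(a),40+y*S+z*K])
DOWN=LANE[2]-np.pi/2
E
python3 - <<'E'
from h import *
print(bed(0,130,43),robot.get_obs()['joint_positions'])
go(bed(0,130,140),DOWN,-0.349)
E
```

```text
[614.22  -8.93 124.87] [-0.2   0.15 -0.3   0.   -1.11  1.61]
shift [ 14.51 -23.75   4.23] turn [ 0.26 -0.29  1.51] rows 12.518064972076914
```

Run:
```python
from h import *
go(bed(0,90,140),DOWN,-0.349)
```

```text
shift [ 14.64 -19.99   5.61] turn [ 0.26 -0.29  1.51] rows 12.518064972076914
```

Request:
drive_tool:
  plan: [14.6, -20, 5.6, 0.26, -0.29, 1.51, 14.6, -20, 5.6, 0.26, -0.29, 1.51, 14.6, -20, 5.6, 0.26, -0.29, 1.51, 14.6, -20, 5.6, 0.26, -0.29, 1.51, 14.6, -20, 5.6, 0.26, -0.29, 1.51, 14.6, -20, 5.6, 0.26, -0.29, 1.51, 14.6, -20, 5.6, 0.26, -0.29, 1.51, 14.6, -20, 5.6, 0.26, -0.29, 1.51, 14.6, -20, 5.6, 0.26, -0.29, 1.51, 14.6, -20, 5.6, 0.26, -0.29, 1.51]

```text
time: 11.68
tool_pos: [601.2, -77.4, 192.5]
orientation: [-3.11, 0.294, -1.39]
wrist_force: [-0.4, -0.3, -2.7]
gripper_width: 0.532
grip_force: 37.7
```

Run:
```python
from h import *
go(bed(0,90,100),DOWN,-0.349)
```

```text
shift [-0.21 -0.68  2.99] turn [ 0.07 -0.05  0.29] rows 2.440856426403075
```

Request:
drive_tool:
  plan: [-0.2, -0.7, 3, 0.07, -0.05, 0.29, -0.2, -0.7, 3, 0.07, -0.05, 0.29, -0.2, -0.7, 3, 0.07, -0.05, 0.29, -0.2, -0.7, 3, 0.07, -0.05, 0.29, -0.2, -0.7, 3, 0.07, -0.05, 0.29, -0.2, -0.7, 3, 0.07, -0.05, 0.29]

```text
time: 12.18
tool_pos: [607.8, -66.3, 166.5]
orientation: [-3.132, 0.348, -1.686]
wrist_force: [0.1, 0.2, -1.4]
gripper_width: 0.541
grip_force: 37.7
```

Run:
```python
from h import *
go(bed(0,90,47),DOWN,-0.349)
c,T,o=shot('wrist');np.savez('w4.npz',T=T,**c)
im=np.ascontiguousarray(c['color'][:,:,::-1])
for x in (-27,27):
  for z in (0,16):
    q=[tuple(int(round(v)) for v in p) for p in proj(c,[bed(x,y,z) for y in (-25,60)],T)]
    print(x,z,q)
cv2.imwrite('pics/w4.png',im)
```

```text
shift [-0.    0.13  5.49] turn [-0.01 -0.    0.01] rows 1.3159043962288954
-27 0 [(329, 35), (323, 171)]
-27 16 [(333, 28), (326, 175)]
27 0 [(242, 34), (244, 170)]
27 16 [(239, 27), (242, 174)]
```

View pics/w4.png

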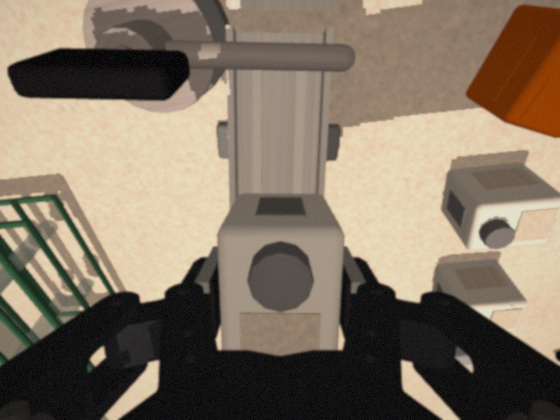

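Held cassette C is centred at (281,270) in the wrist view, over the lane between walls at about x=232 and x=326. I'll zoom in to check the sideways offset.

Run:
```python
from h import *
c=np.load('w4.npz');im=c['color'][:,:,::-1]
cv2.imwrite('pics/w4z.png',cv2.resize(im[80:220,210:350],None,fx=4,fy=4,interpolation=2))
for x in (-31,-27,27,31): print(x,(proj(c,[bed(x,y,16) for y in (10,30,50)],c['T'])-[210,80])*4)
print(im[130,222:246].mean(1).astype(int),im[130,314:340].mean(1).astype(int))
```

```text
-31 [[506.37  50.82]
 [499.03 187.29]
 [492.05 317.1 ]]
-27 [[479.81  50.47]
 [473.14 186.95]
 [466.79 316.76]]
27 [[121.54  45.83]
 [123.82 182.34]
 [126.   312.19]]
31 [[ 95.02  45.48]
 [ 97.97 182.  ]
 [100.77 311.85]]
[127 127 128 124 129 137 138 137 139 137 138 130 112  95  98 112 126 138
 137 136 136 141 142 139] [144 141 139 133 119  98  99 116 131 136 138 139 134 121 100  83  74  75
  77  75  76  73  77  74  73  77]
```

View pics/w4z.png

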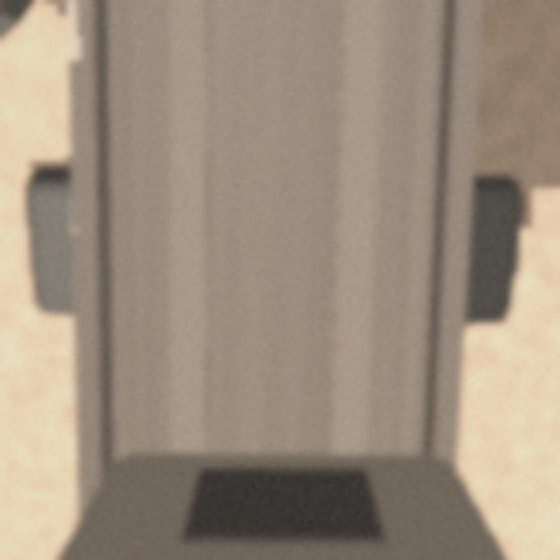

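The lane centre sits about 1.8 mm left of the cassette's bottom edge (crop 269 against 280). I'll correct that while lowering.

Request:
drive_tool:
  plan: [0, -0.18, 1.5, 0, 0, 0, 0, -0.18, 3, 0, 0, 0, 0, -0.18, 4.5, 0, 0, 0, 0, -0.18, 5.5, 0, 0, 0, 0, -0.18, 5.6, 0, 0, 0, 0, -0.18, 5.6, 0, 0, 0]

```text
time: 12.73
tool_pos: [612.7, -47.5, 114.0]
orientation: [-3.132, 0.348, -1.687]
wrist_force: [0.7, 0.1, -2.6]
gripper_width: 0.532
grip_force: 37.7
```

```bash
sed -i 's/^LANE=.*/LANE=(603.6,-115.9,-0.128)/' h.py
python3 - <<'E'
from h import *
o=robot.get_obs();print(o['wrist_force'],o['torque']);go(bed(0,90,45),DOWN,-0.349)
E
```

```text
[ 0.7   0.08 -2.64] [-0.94  0.15 -0.  ]
shift [0.02 0.03 0.1 ] turn [-0.01 -0.    0.01] rows 0.10250331752133592
```

Request:
drive_tool:
  plan: [0, 0, 0.1, 0, 0, 0, 0, 0, 0.2, 0, 0, 0, 0, 0, 0.3, 0, 0, 0]

```text
time: 12.98
tool_pos: [613.3, -46.8, 112.4]
orientation: [-3.129, 0.348, -1.687]
wrist_force: [0.3, 0.0, -2.5]
gripper_width: 0.532
grip_force: 37.7
```

Request:
drive_tool:
  plan: [0, 0, 0.1, 0, 0, 0, 0, 0, 0.2, 0, 0, 0, 0, 0, 0.2, 0, 0, 0]

```text
time: 13.23
tool_pos: [613.9, -47.0, 111.9]
orientation: [-3.127, 0.347, -1.685]
wrist_force: [-1.4, -2.2, 5.1]
gripper_width: 0.531
grip_force: 38.6
```

Request:
drive_tool:
  plan: [0, 0, 0, 0, 0, 0, 0, 0, 0, 0, 0, 0, 0, 0, 0, 0, 0, 0, 0, 0, 0, 0, 0, 0, 0, 0, 0, 0, 0, 0]
  fingers: 0.6

```text
time: 13.65
tool_pos: [613.0, -45.8, 109.5]
orientation: [-3.131, 0.348, -1.687]
wrist_force: [-0.4, 0.4, -0.4]
gripper_width: 0.799
grip_force: 0.0
```

Request:
drive_tool:
  plan: [0, 0, -3, 0, 0, 0, 0, 0, -7, 0, 0, 0, 0, 0, -10, 0, 0, 0, 0, 0, -12, 0, 0, 0, 0, 0, -12, 0, 0, 0]

```text
time: 14.07
tool_pos: [609.1, -88.3, 228.1]
orientation: [-3.12, 0.347, -1.684]
wrist_force: [0.6, -0.0, 1.2]
gripper_width: 0.805
grip_force: 0.0
```

Run:
```python
from h import *
c,T,o=shot('wrist');print(o['tool_pos']);np.savez('w5.npz',T=T,**c)
ct,_,_=shot('top');np.savez('t5.npz',**ct);cs,_,_=shot('scene')
for r in cassettes(ct):
    if 30<r[2]<120: print(r)
a=c['color'][:,:,::-1];b=cv2.resize(cs['color'][130:340,150:390,::-1],(480,420),interpolation=2)
cv2.imwrite('pics/w5.png',cv2.resize(np.hstack([a[:,150:470],b]),None,fx=1,fy=1))
```

```text
[609.14 -88.27 228.11]
(428.6019592285156, 126.26017761230469, 59.27168273925781, 44.837615966796875, 2.3725433349609375, array([232.41, 277.47]))
(427.15081787109375, -372.6949462890625, 48.38520431518555, 47.08200454711914, 36.0649528503418, array([449.92, 252.93]))
(853.0292358398438, 138.0490264892578, 36.971595764160156, 2.1882729530334473, 0.3248385488986969, array([211.32, 105.  ]))
(913.493896484375, 68.85981750488281, 50.47979736328125, 10.298294067382812, 92.0306441783905, array([236.85,  79.5 ]))
(874.1018676757812, -346.23065185546875, 65.25669860839844, 19.545438766479492, 114.17514419555664, array([405.78,  74.42]))
```

View pics/w5.png

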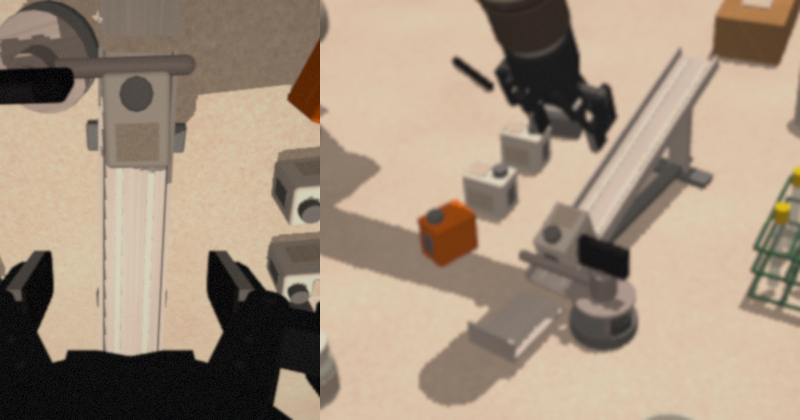

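Cassette C rests against the bar at (137,115), cap end leading. Next is cassette B, at about (434,10).

Run:
```python
from h import *
go([434,10,235],0.0)
```

```text
shift [-7.53 18.27  1.17] turn [-0.3   0.25 -1.67] rows 13.735519799423162
```

Request:
drive_tool:
  plan: [-7.5, 18.3, 1.2, -0.3, 0.25, -1.67, -7.5, 18.3, 1.2, -0.3, 0.25, -1.67, -7.5, 18.3, 1.2, -0.3, 0.25, -1.67, -7.5, 18.3, 1.2, -0.3, 0.25, -1.67, -7.5, 18.3, 1.2, -0.3, 0.25, -1.67, -7.5, 18.3, 1.2, -0.3, 0.25, -1.67, -7.5, 18.3, 1.2, -0.3, 0.25, -1.67, -7.5, 18.3, 1.2, -0.3, 0.25, -1.67, -7.5, 18.3, 1.2, -0.3, 0.25, -1.67, -7.5, 18.3, 1.2, -0.3, 0.25, -1.67]

```text
time: 15.05
tool_pos: [433.3, 9.9, 233.5]
orientation: [-3.078, 0.086, -0.444]
wrist_force: [-0.2, -0.6, -0.5]
gripper_width: 0.796
grip_force: 0.0
```

Run:
```python
from h import *
go([434,10,235],0.0)
```

```text
shift [ 0.04 -0.05 -0.15] turn [-0.08  0.07 -0.45] rows 3.674927897998385
```

Request:
drive_tool:
  plan: [0, 0, 0, -0.08, 0.07, -0.45, 0, 0, 0, -0.08, 0.07, -0.45, 0, 0, 0, -0.08, 0.07, -0.45, 0, 0, 0, -0.08, 0.07, -0.45, 0, 0, 0, -0.08, 0.07, -0.45, 0, 0, 0, -0.08, 0.07, -0.45, 0, 0, 0, -0.08, 0.07, -0.45]

```text
time: 15.63
tool_pos: [433.9, 9.7, 234.3]
orientation: [-3.138, -0.0, -0.005]
wrist_force: [0.1, -0.2, -1.4]
gripper_width: 0.797
grip_force: 0.0
```

Run:
```python
from h import *
c,T,o=shot('wrist');print(o['tool_pos'],o['orientation']);np.savez('w6.npz',T=T,**c)
cv2.imwrite('pics/w6.png',c['color'][:,:,::-1]); print(proj(c,[[434,10,60]],T))
```

```text
[433.87   9.67 234.33] [-3.14 -0.   -0.  ]
[[280.05 191.96]]
```

View pics/w6.png

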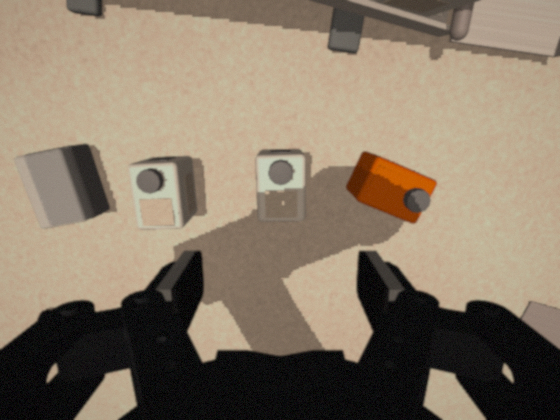

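The wrist view shows cassette B's top face from (258,154) to (304,220), with its cap at (281,172). Cassette A is at (157,195), undisturbed, with its cap at (149,181).

Run:
```python
from h import *
c=np.load('w6.npz');T=c['T']
P=onz(c,[(258,154),(305,154),(304,220),(258,220)],60,T);print(P,P.mean(0),onz(c,[(281,172)],72,T))
go([*P.mean(0)[:2],40],0)
```

```text
[[468.87  29.64  60.  ]
 [468.72 -12.49  60.  ]
 [406.85 -12.52  60.  ]
 [406.98  30.92  60.  ]] [437.85   8.89  60.  ] [[454.44   9.07  72.  ]]
shift [ 0.37  0.13 19.45] turn [-0.   -0.   -0.01] rows 4.665350689541445
```

Request:
drive_tool:
  plan: [0.35, 0.1, 4, 0, 0, 0, 0.35, 0.1, 8, 0, 0, 0, 0.35, 0.1, 12, 0, 0, 0, 0.35, 0.1, 16, 0, 0, 0, 0.35, 0.1, 19.3, 0, 0, 0, 0.35, 0.1, 19.4, 0, 0, 0, 0.35, 0.1, 19.4, 0, 0, 0]

```text
time: 16.27
tool_pos: [437.4, 8.6, 39.8]
orientation: [-3.14, 0.003, -0.004]
wrist_force: [0.7, 0.8, 0.6]
gripper_width: 0.8
grip_force: 0.0
```

Request:
drive_tool:
  plan: [0, 0, 0, 0, 0, 0, 0, 0, 0, 0, 0, 0, 0, 0, 0, 0, 0, 0, 0, 0, 0, 0, 0, 0, 0, 0, 0, 0, 0, 0]
  fingers: -1

```text
time: 16.68
tool_pos: [439.7, 9.8, 43.1]
orientation: [-3.137, -0.007, -0.003]
wrist_force: [-0.2, -0.3, 8.6]
gripper_width: 0.532
grip_force: 37.4
```

Request:
drive_tool:
  plan: [0, 0, -3, 0, 0, 0, 0, 0, -7, 0, 0, 0, 0, 0, -11, 0, 0, 0, 0, 0, -15, 0, 0, 0, 0, 0, -19, 0, 0, 0, 0, 0, -21, 0, 0, 0, 0, 0, -21, 0, 0, 0]

```text
time: 17.27
tool_pos: [439.6, 9.0, 256.9]
orientation: [-3.134, -0.014, -0.003]
wrist_force: [1.2, 0.5, -3.4]
gripper_width: 0.535
grip_force: 37.8
```

Run:
```python
from h import *
go(bed(0,150,120),DOWN,-0.349)
```

```text
shift [17.6   2.57  5.52] turn [ 0.28 -0.27  1.68] rows 13.793178475921597
```

Request:
drive_tool:
  plan: [17.6, 2.6, 5.5, 0.28, -0.27, 1.68, 17.6, 2.6, 5.5, 0.28, -0.27, 1.68, 17.6, 2.6, 5.5, 0.28, -0.27, 1.68, 17.6, 2.6, 5.5, 0.28, -0.27, 1.68, 17.6, 2.6, 5.5, 0.28, -0.27, 1.68, 17.6, 2.6, 5.5, 0.28, -0.27, 1.68, 17.6, 2.6, 5.5, 0.28, -0.27, 1.68, 17.6, 2.6, 5.5, 0.28, -0.27, 1.68, 17.6, 2.6, 5.5, 0.28, -0.27, 1.68, 17.6, 2.6, 5.5, 0.28, -0.27, 1.68]

```text
time: 18.1
tool_pos: [612.5, -17.8, 194.3]
orientation: [-3.091, 0.265, -1.229]
wrist_force: [0.2, 1.0, -2.6]
gripper_width: 0.536
grip_force: 36.9
```

Run:
```python
from h import *
go(bed(0,150,100),DOWN,-0.349)
```

```text
shift [-0.32 -0.66  1.06] turn [ 0.09 -0.07  0.45] rows 3.7185189681356015
```

Request:
drive_tool:
  plan: [-0.3, -0.7, 1, 0.09, -0.07, 0.45, -0.3, -0.7, 1, 0.09, -0.07, 0.45, -0.3, -0.7, 1, 0.09, -0.07, 0.45, -0.3, -0.7, 1, 0.09, -0.07, 0.45, -0.3, -0.7, 1, 0.09, -0.07, 0.45, -0.3, -0.7, 1, 0.09, -0.07, 0.45, -0.3, -0.7, 1, 0.09, -0.07, 0.45]

```text
time: 18.68
tool_pos: [618.3, -10.2, 187.1]
orientation: [-3.14, 0.346, -1.689]
wrist_force: [0.1, 0.2, -2.4]
gripper_width: 0.528
grip_force: 36.9
```

Run:
```python
from h import *
go(bed(0,150,43.5),DOWN,-0.349)
c,T,o=shot('wrist');np.savez('w7.npz',T=T,**c)
cv2.imwrite('pics/w7.png',cv2.resize(c['color'][80:230,205:355,::-1],None,fx=4,fy=4,interpolation=2))
```

```text
shift [0.04 0.1  5.82] turn [ 0.   -0.    0.01] rows 1.3961501522192699
```

View pics/w7.png

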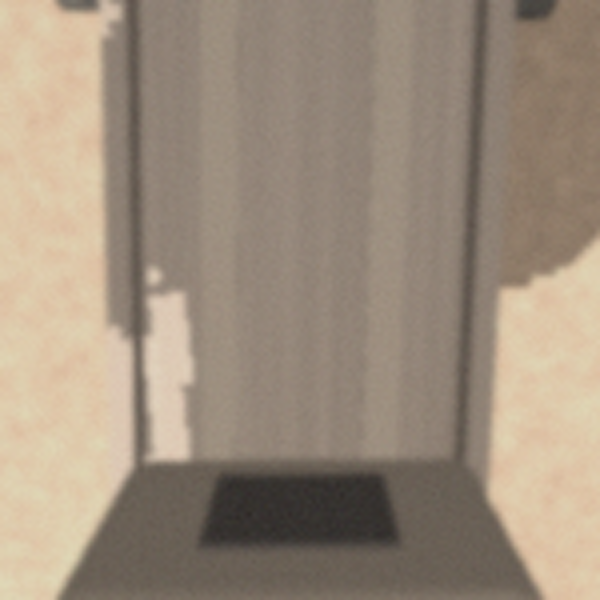

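Cassette B sits over the lane: its bottom edge is centred at crop x=303 and the lane centre is at 299, under 1 mm apart. I'll lower it and release.

Request:
drive_tool:
  plan: [0, -0.05, 1.5, 0, 0, 0.01, 0, -0.05, 3, 0, 0, 0.01, 0, -0.05, 4.5, 0, 0, 0.01, 0, -0.05, 5.6, 0, 0, 0.01, 0, -0.05, 5.8, 0, 0, 0.01, 0, -0.05, 5.95, 0, 0, 0.01, 0, -0.05, 5.95, 0, 0, 0.01]

```text
time: 19.32
tool_pos: [622.2, 9.7, 132.2]
orientation: [-3.142, 0.347, -1.7]
wrist_force: [-0.3, -0.8, -1.7]
gripper_width: 0.53
grip_force: 37.4
```

Request:
drive_tool:
  plan: [0, 0, 0, 0, 0, 0, 0, 0, 0, 0, 0, 0, 0, 0, 0, 0, 0, 0, 0, 0, 0, 0, 0, 0, 0, 0, 0, 0, 0, 0]
  fingers: 0.6

```text
time: 19.73
tool_pos: [622.1, 9.7, 132.2]
orientation: [3.142, 0.347, -1.701]
wrist_force: [-0.5, -0.3, 0.2]
gripper_width: 0.802
grip_force: 0.0
```

Request:
drive_tool:
  plan: [0, 0, -3, 0, 0, 0, 0, 0, -7, 0, 0, 0, 0, 0, -10, 0, 0, 0, 0, 0, -12, 0, 0, 0, 0, 0, -12, 0, 0, 0]

```text
time: 20.15
tool_pos: [618.8, -32.5, 250.7]
orientation: [-3.131, 0.346, -1.698]
wrist_force: [1.7, 0.6, 0.2]
gripper_width: 0.798
grip_force: 0.0
```

Run:
```python
from h import *
c,T,o=shot('wrist');np.savez('w8.npz',T=T,**c)
cv2.imwrite('pics/w8.png',c['color'][:,:,::-1])
go([430,126,235],0.04)
```

```text
shift [-11.97  20.68   5.58] turn [-0.31  0.25 -1.72] rows 14.133085503623155
```

View pics/w8.png

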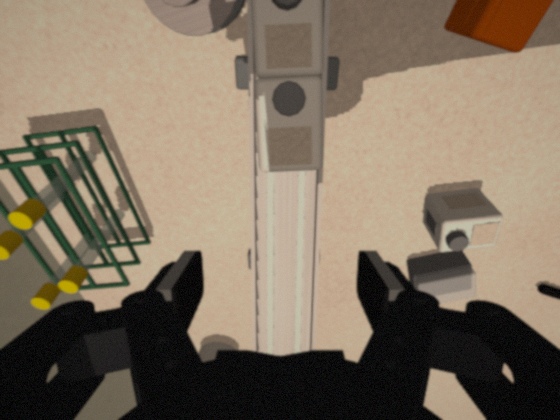

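Cassettes C and B are queued touching, with the joint at (290,75) and both caps downhill. Cassette A is the last one.

Request:
drive_tool:
  plan: [-12, 20.7, 5.6, -0.31, 0.25, -1.72, -12, 20.7, 5.6, -0.31, 0.25, -1.72, -12, 20.7, 5.6, -0.31, 0.25, -1.72, -12, 20.7, 5.6, -0.31, 0.25, -1.72, -12, 20.7, 5.6, -0.31, 0.25, -1.72, -12, 20.7, 5.6, -0.31, 0.25, -1.72, -12, 20.7, 5.6, -0.31, 0.25, -1.72, -12, 20.7, 5.6, -0.31, 0.25, -1.72, -12, 20.7, 5.6, -0.31, 0.25, -1.72, -12, 20.7, 5.6, -0.31, 0.25, -1.72]

```text
time: 21.03
tool_pos: [427.7, 127.3, 231.9]
orientation: [-3.081, 0.099, -0.453]
wrist_force: [0.5, -1.1, -0.7]
gripper_width: 0.8
grip_force: 0.0
```

Run:
```python
from h import *
go([430,126,235],0.04)
```

```text
shift [ 0.23 -0.01 -0.33] turn [-0.08  0.08 -0.49] rows 4.073971916099066
```

Request:
drive_tool:
  plan: [0.2, 0, -0.3, -0.08, 0.08, -0.49, 0.2, 0, -0.3, -0.08, 0.08, -0.49, 0.2, 0, -0.3, -0.08, 0.08, -0.49, 0.2, 0, -0.3, -0.08, 0.08, -0.49, 0.2, 0, -0.3, -0.08, 0.08, -0.49, 0.2, 0, -0.3, -0.08, 0.08, -0.49, 0.2, 0, -0.3, -0.08, 0.08, -0.49]

```text
time: 21.62
tool_pos: [430.2, 125.8, 235.2]
orientation: [-3.136, 0.002, 0.025]
wrist_force: [-0.2, 0.3, 0.4]
gripper_width: 0.799
grip_force: 0.0
```

Run:
```python
from h import *
c,T,o=shot('wrist');print(o['tool_pos'],o['orientation']);np.savez('w9.npz',T=T,**c)
cv2.imwrite('pics/w9.png',cv2.resize(c['color'][100:260,180:380,::-1],None,fx=3,fy=3,interpolation=2))
```

```text
[430.24 125.78 235.2 ] [-3.14  0.    0.02]
```

View pics/w9.png

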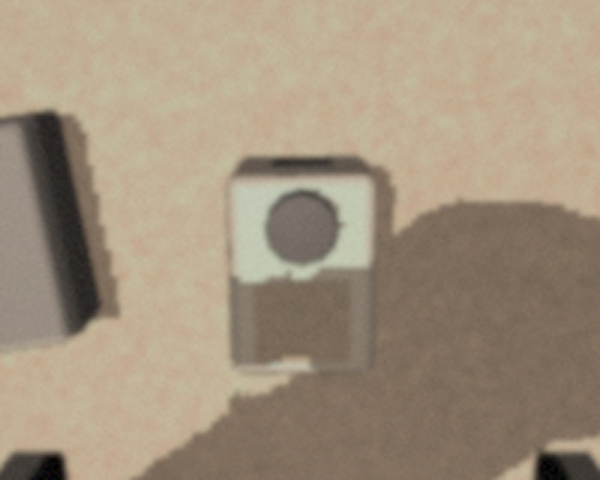

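Cassette A's top face runs from crop (231,177) to (373,368), with its cap at (302,228). It is square to the jaws.

Run:
```python
from h import *
c=np.load('w9.npz');T=c['T']
P=onz(c,np.array([(231,177),(373,177),(373,368),(232,368)])/3+[180,100],60,T);print(P.mean(0),onz(c,np.array([(302,228)])/3+[180,100],72,T))
go([*P.mean(0)[:2],40],0.025)
```

```text
[430.15 125.91  60.  ] [[446.84 126.39  72.  ]]
shift [-0.01  0.1  19.53] turn [-0.01  0.    0.  ] rows 4.6845299960670825
```

Request:
drive_tool:
  plan: [0, 0.05, 4, 0, 0, 0, 0, 0.05, 8, 0, 0, 0, 0, 0.05, 12, 0, 0, 0, 0, 0.05, 16, 0, 0, 0, 0, 0.05, 19.4, 0, 0, 0, 0, 0.05, 19.5, 0, 0, 0, 0, 0.05, 19.5, 0, 0, 0]

```text
time: 22.25
tool_pos: [430.0, 125.6, 39.6]
orientation: [-3.139, 0.004, 0.026]
wrist_force: [0.6, -0.2, 0.0]
gripper_width: 0.805
grip_force: 0.0
```

Request:
drive_tool:
  plan: [0, 0, 0, 0, 0, 0, 0, 0, 0, 0, 0, 0, 0, 0, 0, 0, 0, 0, 0, 0, 0, 0, 0, 0, 0, 0, 0, 0, 0, 0]
  fingers: -1

```text
time: 22.67
tool_pos: [432.0, 127.4, 42.9]
orientation: [-3.133, -0.004, 0.028]
wrist_force: [-0.2, 0.2, 7.2]
gripper_width: 0.535
grip_force: 37.2
```

Request:
drive_tool:
  plan: [0, 0, -3, 0, 0, 0, 0, 0, -7, 0, 0, 0, 0, 0, -11, 0, 0, 0, 0, 0, -15, 0, 0, 0, 0, 0, -19, 0, 0, 0, 0, 0, -21, 0, 0, 0, 0, 0, -21, 0, 0, 0]

```text
time: 23.25
tool_pos: [432.5, 126.2, 256.9]
orientation: [-3.129, -0.011, 0.028]
wrist_force: [0.4, 1.0, -1.9]
gripper_width: 0.535
grip_force: 37.4
```

Run:
```python
from h import *
go(bed(0,215,110),DOWN,-0.349)
```

```text
shift [18.94  8.49  4.1 ] turn [ 0.28 -0.26  1.71] rows 14.019894224823544
```

Request:
drive_tool:
  plan: [18.9, 8.5, 4.1, 0.28, -0.26, 1.71, 18.9, 8.5, 4.1, 0.28, -0.26, 1.71, 18.9, 8.5, 4.1, 0.28, -0.26, 1.71, 18.9, 8.5, 4.1, 0.28, -0.26, 1.71, 18.9, 8.5, 4.1, 0.28, -0.26, 1.71, 18.9, 8.5, 4.1, 0.28, -0.26, 1.71, 18.9, 8.5, 4.1, 0.28, -0.26, 1.71, 18.9, 8.5, 4.1, 0.28, -0.26, 1.71, 18.9, 8.5, 4.1, 0.28, -0.26, 1.71, 18.9, 8.5, 4.1, 0.28, -0.26, 1.71]

```text
time: 24.08
tool_pos: [620.8, 45.4, 207.3]
orientation: [-3.09, 0.259, -1.2]
wrist_force: [-0.5, -0.3, -1.1]
gripper_width: 0.533
grip_force: 37.4
```

Run:
```python
from h import *
go(bed(0,215,85),DOWN,-0.349)
```

```text
shift [-0.4  -0.74  1.58] turn [ 0.1  -0.08  0.48] rows 3.949799506622413
```

Request:
drive_tool:
  plan: [-0.4, -1.0, 1.5, 0.1, -0.08, 0.49, -0.4, -1.0, 1.5, 0.1, -0.08, 0.49, -0.4, -1.0, 1.5, 0.1, -0.08, 0.49, -0.4, -1.0, 1.5, 0.1, -0.08, 0.49, -0.4, -1.0, 1.5, 0.1, -0.08, 0.49, -0.4, -1.0, 1.5, 0.1, -0.08, 0.49, -0.4, -1.0, 1.5, 0.1, -0.08, 0.49]

```text
time: 24.67
tool_pos: [628.6, 56.5, 195.7]
orientation: [-3.14, 0.351, -1.701]
wrist_force: [-0.9, 0.1, -2.0]
gripper_width: 0.531
grip_force: 37.4
```

Run:
```python
from h import *
go(bed(3.2,215,43),DOWN,-0.349)
c,T,o=shot('wrist');np.savez('w10.npz',T=T,**c)
def edges(im,r,n=10):
    g=im[r-2:r+3,200:360].astype(float).mean((0,2)); d=np.diff(cv2.GaussianBlur(g[None],(0,0),1)[0])
    i=[k for k in range(1,len(d)-1) if abs(d[k])>2.5 and abs(d[k])>=abs(d[k-1]) and abs(d[k])>=abs(d[k+1])]
    return [(k+200,round(d[k],1)) for k in i]
for f in ('w7.npz','w10.npz'):
    im=np.load(f)['color']
    for r in (110,150,180,190,198,204): print(f,r,edges(im,r))
```

```text
shift [ 0.21 -0.03  4.37] turn [-0.  0. -0.] rows 1.0489622470236104
w7.npz 110 [(230, np.float64(-17.4)), (236, np.float64(-11.9)), (239, np.float64(12.3)), (254, np.float64(3.5)), (298, np.float64(3.9)), (306, np.float64(-2.9)), (321, np.float64(-12.4)), (325, np.float64(11.7))]
w7.npz 150 [(231, np.float64(-17.4)), (236, np.float64(-9.9)), (240, np.float64(21.2)), (244, np.float64(-10.5)), (263, np.float64(-3.1)), (296, np.float64(3.3)), (305, np.float64(-2.7)), (319, np.float64(-11.4)), (323, np.float64(11.7)), (337, np.float64(12.0)), (343, np.float64(4.4))]
w7.npz 180 [(237, np.float64(-28.8)), (241, np.float64(28.9)), (250, np.float64(-19.0)), (295, np.float64(3.8)), (304, np.float64(-2.8)), (318, np.float64(-11.4)), (321, np.float64(11.7)), (327, np.float64(18.0))]
w7.npz 190 [(237, np.float64(-27.3)), (242, np.float64(24.8)), (251, np.float64(-18.9)), (295, np.float64(3.2)), (303, np.float64(-2.9)), (317, np.float64(-10.0)), (321, np.float64(11.7)), (327, np.float64(19.2))]
w7.npz 198 [(236, np.float64(-23.1)), (259, np.float64(-5.3)), (300, np.float64(5.8)), (326, np.float6
[... 706 characters left out ...]
64(3.3)), (264, np.float64(-3.1)), (298, np.float64(4.3)), (308, np.float64(-3.3)), (323, np.float64(-10.7)), (326, np.float64(11.6)), (333, np.float64(17.4))]
w10.npz 190 [(236, np.float64(-28.5)), (240, np.float64(19.2)), (248, np.float64(-17.7)), (255, np.float64(3.1)), (264, np.float64(-2.8)), (298, np.float64(3.4)), (308, np.float64(-3.2)), (322, np.float64(-10.7)), (326, np.float64(12.6)), (333, np.float64(16.9))]
w10.npz 198 [(236, np.float64(-22.5)), (258, np.float64(-8.3)), (300, np.float64(8.7)), (326, np.float64(10.3)), (332, np.float64(19.2))]
w10.npz 204 [(232, np.float64(-23.7)), (257, np.float64(-11.2)), (302, np.float64(11.3)), (328, np.float64(7.8)), (332, np.float64(18.0))]
```

The lane is centred at column 281 and the cassette's strip at 279.5, so I'll shift +0.8 mm while lowering.

Request:
drive_tool:
  plan: [0, 0.08, 1.5, 0, 0, 0, 0, 0.08, 3, 0, 0, 0, 0, 0.08, 4, 0, 0, 0, 0, 0.08, 4.3, 0, 0, 0, 0, 0.08, 4.45, 0, 0, 0, 0, 0.08, 4.45, 0, 0, 0]

```text
time: 25.22
tool_pos: [630.9, 71.7, 155.2]
orientation: [-3.138, 0.352, -1.702]
wrist_force: [-0.7, -1.2, 0.8]
gripper_width: 0.531
grip_force: 37.7
```

Request:
drive_tool:
  plan: [0, 0, 0, 0, 0, 0, 0, 0, 0, 0, 0, 0, 0, 0, 0, 0, 0, 0, 0, 0, 0, 0, 0, 0, 0, 0, 0, 0, 0, 0]
  fingers: 0.6

```text
time: 25.63
tool_pos: [630.4, 71.9, 154.6]
orientation: [-3.139, 0.352, -1.703]
wrist_force: [-0.8, -0.1, 0.5]
gripper_width: 0.798
grip_force: 0.0
```

Request:
drive_tool:
  plan: [0, 0, -3, 0, 0, 0, 0, 0, -7, 0, 0, 0, 0, 0, -11, 0, 0, 0, 0, 0, -15, 0, 0, 0, 0, 0, -15, 0, 0, 0, 0, 0, -15, 0, 0, 0]

```text
time: 26.13
tool_pos: [624.2, 19.9, 298.9]
orientation: [-3.132, 0.354, -1.702]
wrist_force: [0.3, -0.1, -1.7]
gripper_width: 0.801
grip_force: 0.0
```

Run:
```python
from h import *
c,T,o=shot('wrist');cs,_,_=shot('scene')
a=c['color'][:,170:450,::-1];b=cv2.resize(cs['color'][120:330,140:400,::-1],(520,420),interpolation=2)
cv2.imwrite('pics/w11.png',np.hstack([a,b]))
```

```text
(no output)
```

View pics/w11.png

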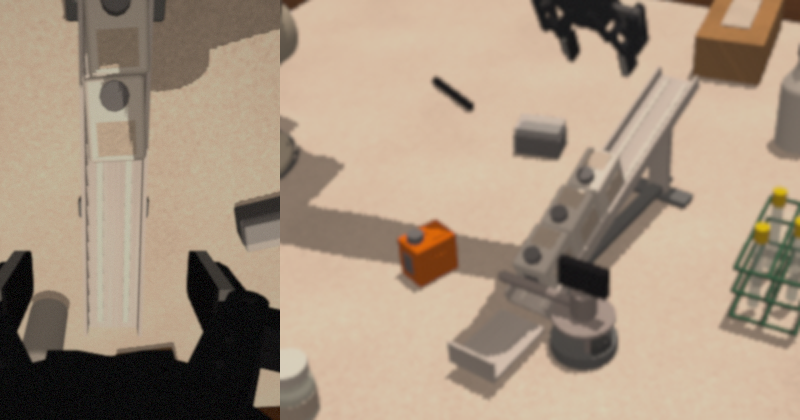

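All three cassettes are queued in the lane, with caps at (533,255), (560,213) and (587,173) facing downhill, and the first against the shut bar. The jar, tip box and orange block have not moved.

Request:
drive_tool:
  plan: [0, 0, 0, 0, 0, 0, 0, 0, 0, 0, 0, 0, 0, 0, 0, 0, 0, 0, 0, 0, 0, 0, 0, 0]

```text
time: 26.57
tool_pos: [623.1, 20.9, 294.2]
orientation: [-3.142, 0.352, -1.704]
wrist_force: [0.1, -0.4, -0.4]
gripper_width: 0.8
grip_force: 0.0
```

```bash
python3 -c "
from plant import robot
print(robot.hand_in())"
```

```text
the job is handed in; nothing more can be done
None
```

The job is handed in, with no verdict returned: the stop is shut and home, and all three cassettes on the bench are queued touching against the bar, caps downhill, with the jar, tip box and orange look-alike left where they were.

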